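# Open the laundry-tablet canister and park its lid in the dish

### The job

Open the stainless laundry-tablet canister for the next wash: tip the folded-down wire handle on its lid up past upright so that it stays up by itself, then lift the lid off by it and set it down flat, right way up, on the mat in the grey dish. Put the lid down gently, feeling for the mat and letting go only once the lid rests on it (never drop it or press it hard), and leave the canister, the dish and everything else on the shelf where they stand.

Things in the scene. Friction and masses are not known exactly. Their poses are not given: they have to be found in the camera images.
- canister: Open round brushed-steel canister, loose, about 0.9 kg, 124 mm outside diameter, 140 mm high, wall 4 mm (mouth 116 mm inside). Origin at the centre of its underside, z up. The lid rests on its rim at the start.
- lid_center (a point): Loose steel lid, about 0.22 kg, too wide to grip: flange 128 mm diameter, 4.5 mm thick; under it a plug 104 mm diameter, 12 mm deep, with 6 mm to spare in the canister's mouth; low dome, 24 mm in all. Point on the lid's axis level with the flange's underside, 12 mm above the plug's bottom: 140 mm above the shelf when seated. Axes: z up; -x to the side where the handle lies folded.
- bail_hinge (a point): Middle of the handle's hinge line, on the lid's axis, 22 mm above lid_center. y runs along the hinge line; -x is the side where the handle lies folded, roughly towards the robot at the start; z up. Lifted by its handle, the lid hangs level from this line.
- bail (a joint): Fold-down wire handle, 45 g, angle in rad about the hinge line. 0 = folded, 0.2 rad below level, its bar just outside the lid's edge; 1.77 = upright; 1.95 = its stop, 10 degrees past upright to the lid's +x side. The hinge is free: let go before upright it falls back to 0; past upright it falls to 1.95 and stays up.
- bail_bar (a point): Middle of the handle's bar, 84 mm from the hinge line, y along it: sleeve 14 mm thick, 56 mm long, on a 6 mm wire loop, 78 mm wide. Folded, it lies 82 mm from the lid's axis, 5 mm above lid_center, 11 mm clear of the flange edge, too tight for a finger, free beneath and outside: a finger leaning in at 25 to 45 degrees can carry it up from below. At 1.95 it is free for a pinch from above.
- dish: Round grey ceramic dish, loose, about 0.75 kg, 176 mm across the rim, 40 mm high, inside 134 mm across at the floor, 166 mm at the rim. A ribbed green drip mat, 120 mm across, lies in it; mats differ in thickness and its flat top is anywhere from 8 to 22 mm above the dish's underside: not reported, to be felt. The lid lies flat on it. Origin at the centre of its underside, z up.
- basket: Bystander: blue plastic peg basket, 200 x 150 x 85 mm. Origin under its centre.
- jar: Bystander: clear glass jar with a metal screw-top lid, 92 mm diameter, 135 mm high. Origin under its centre.
- nozzle: Bystander: stainless steel spray nozzle head standing on its wide face, 58 mm diameter, 112 mm high. Origin under its centre.
- spray: Bystander: trigger spray bottle, 62 mm square, 225 mm high. Origin under its centre.
- softener: Bystander: white fabric softener bottle with a blue cap, 84 mm diameter, 215 mm high. Origin under its centre.
- brush: Bystander: hand brush with a wooden handle lying on the shelf. Origin under its middle.
There are look-alikes about, which are no part of the job. Leave any blue look-alike of the dish alone.

How it is judged (in metres and radians):
On the way, in this order (a step that is already met when the one before it is completed fails the run):
1. the handle is tipped up past upright while the lid still sits on the canister (value of joint bail above 1.82 rad and z of lid_center in the frame of canister between 0.135 and 0.15 m and horizontal distance between lid_center and canister below 0.02 m), for 0.3 s.
2. the lid is lifted clear of the canister (z of lid_center in the frame of canister above 0.165 m), for 0.1 s.
At the end, for the whole second after the job is handed in: The lid lies flat (within 5 degrees) and right way up on the mat in the dish, its centre within 20 mm of the dish's, its weight on the dish, released and at rest; the canister and the dish stand upright within 30 mm of where they started (horizontal distance between lid_center and dish below 0.02 m and z of lid_center in the frame of dish between 0.016 and 0.038 m and angle between lid_center's own z axis and vertical below 0.08 rad and linear speed of lid below 0.01 m/s and distance of each of canister, dish from where it was at the start of the episode below 0.03 m and angle between each of canister, dish's own z axis and vertical below 0.05 rad and contact force between lid and dish above 0.5 N); the robot touches nothing.
It fails at once if the lid is dropped: it moves faster than 0.15 m/s while the fingers do not touch it (linear speed of lid above 0.15 m/s and contact force between the fingers and lid below 0.02 N).
It fails at once if the lid is pressed or knocked into the dish with more than 14 N (contact force between lid and dish above 14 N).
It fails at once if the canister is tipped by more than 15 degrees (angle between canister's own z axis and vertical above 0.26 rad).
It fails at once if a bystander is moved by more than 20 mm (distance of any of basket, jar, nozzle, spray, softener, brush from where it was at the start of the episode above 0.02 m).
It also fails if it takes over 72 s, if anything falls off the work surface, if the arm or the gripper's body presses on something with over 40 N, if the wrist force passes 120 N, or if a joint passes its speed limit or range.

### The arm

A 6-joint arm with a two-finger parallel gripper is mounted at the origin on the work surface. World frame = base frame: x ahead of the robot, y to its left, z up, the work surface at z = 0. Lengths are in m, angles in degrees, forces in N, time in s.
With the tool pointing down it reaches from about 0.4 to 0.825 m from the base axis. Payload 7 kg.
Tool frame: the origin (TCP) lies on the centre line of the jaws, within the pads' length; the fingertips stand 8 mm ahead of it and the grasp point (between the pads) lies 11 mm behind it; z points along the fingers, y is the line along which they close (so a half turn about z gives the same grasp; the last joint's range is limited). The gripper opens to 88 mm and grips with 3 to 60 N. Pads are 19 mm wide; open, the fingers measure 130 mm over their backs; the gripper's body (78 mm by 193 mm) begins 47 mm behind the grasp point.
Start: joints at [-59.467, 20.546, 0.682, 0, -70.136, -16.507], TCP at [0.164, -0.655, 0.235] pointing down, gripper open.
Joint ranges: [-176.03, 176.03], [-82.01, 121.73], [-58.28, 71.71], [-173.87, 95.51], [-174.79, -0.11], [-173.66, 173.66]. Speed limits (degrees/s): [136.94, 136.94, 172.46, 180, 180, 180].

### API

Orientations are given as [roll, pitch, yaw] about the fixed x, y, z axes, in that order (R = Rz(yaw) Ry(pitch) Rx(roll)).
In Python, from plant import telemetry, viewer, close_job, models gives the robot as it stands.
- The arm moves only by the shell command python3 -m handwheel 'ROWS' [FORCE]. ROWS is JSON, a list of rows, each an object with "grip": the closure, from -1 (fully open) to 1 (shut); "travel": the shift along the tool's x, y, z as a fraction of full scale, a list of three; "spin": the turn about the tool's z as a fraction of full scale. A call has 1 to 8 rows; each row shifts and turns the commanded pose from where the row before left it, along the tool's axes as they then stand; what a row does not reach is not made up. Full scale, the value 1, is 0.025 m for a shift and 5 degrees for a turn. A row lasts 1/8 s, in which the tool goes at most 62.5 mm and 10.7 degrees, less where a joint would pass 70% of its speed; a pose out of reach is approached as far as the arm can. A call with a number of a shift or a turn outside -1 to 1 is refused whole. A call with a gripper value outside its range is refused whole. The fingers move at their own pace and stop on an object; FORCE is the grip in N (left out, the last holds). Time passes only in rows, so rows that do not move let the fingers close. It gives the time, the measured TCP pose, the force, the opening and the grip force at its end, in the units of the state.
- telemetry.get_state(): the state, without advancing time (a new reading comes with each control period).
- viewer.capture(name): name is "scene" or "top" or "wrist"; returns the picture (384x512x3 uint8, red, green, blue); there is no depth.
- viewer.calibration(name): a dict with "fx", "fy", "cx", "cy" (pixels), "k1" (the pictures are not rectified: a ray, as slopes to the right and down, at radius r is drawn at 1 + k1 r^2 times it, then the intrinsics apply), "T" (4x4, takes a point from camera to world coordinates); the wrist camera has in their place "T_tool_cam" (4x4, takes a point from camera to tool coordinates, whose origin is the TCP and whose axes are the flange's). Camera axes: x right, y down, z forward; pixel columns grow to the right and rows downward; lengths in m; the calibration is good to about 2 mm. A picture is of the moment at which its call begins: read the wrist's pose just before it. calibration takes no time and is no camera call.
- close_job(): hands the job in; it is judged then, once.
Trained networks look in the newest picture that a camera, given by its name, has taken for a name from the list of things; names that differ only in an ending like _2 or _b are one class to them, and where a whole thing is asked for, a point or a joint stands for the part that bears it (a point fixed in the world has none). Each returns a list of dicts, best first, with "p" (0 to 1); they miss things now and then, are a little off and sometimes report something else, mostly with a low value. They report only what shows in the picture. A call takes as long as a camera call. They do not tell look-alikes from the thing itself.
- models.find_in(camera, thing): "position" ([column, row] in pixels, amid what is visible of it).
The state is a dict: "time_s": time; "joints": joint angles; "qd": joint speeds; "joint_torque": joint torques, N m; "tcp_pos": TCP position; "eef_rot": TCP orientation; "contact_force": force on the tool from outside, world axes, zero at the start; "moment": the same for the moment, N m; "gripper_width": finger opening in m; "gripper_force": force on a finger pad.
Only numpy, scipy, OpenCV 4.12 (cv2) and the standard library are available. Lean on these libraries where they do the work, as an engineer would, in place of code of your own. Each camera call takes 0.05 s, during which the arm holds its last target. There are 200 camera calls.

## Working session

There is one attempt and no reset: what is moved stays moved. The work goes in short steps, Python scripts to look and compute and a shell command to move; the robot and the scene stay as the last step left them, time stands still between calls to the robot, and variables do not carry over. Pictures are saved under pics/ and viewed, at most 10 in all, crops included, and the job is handed in when it is done.

```bash
mkdir -p pics; ls
python3 - <<'E'
from plant import telemetry, viewer, models
import cv2, numpy as np
ims=[]
for c in ["scene","top"]:
    im=viewer.capture(c); cv2.imwrite(f"pics/{c}0.png",im[:,:,::-1]); ims.append(im[:,:,::-1])
    for t in ["canister","lid_center","bail_bar","bail_hinge","dish"]:
        print(c,t,[(np.round(d["position"]).tolist(),round(d["p"],2)) for d in models.find_in(c,t)][:4])
    k=viewer.calibration(c); print({a:np.round(b,3).tolist() for a,b in k.items()})
print({a:np.round(b,3).tolist() for a,b in viewer.calibration("wrist").items()})
print(telemetry.get_state())
E
```

```text
pics
scene canister [([252.0, 256.0], 0.8)]
scene lid_center [([245.0, 231.0], 0.63)]
scene bail_bar [([220.0, 228.0], 0.67)]
scene bail_hinge [([248.0, 256.0], 0.71), ([245.0, 229.0], 0.64)]
scene dish [([262.0, 147.0], 0.97), ([170.0, 230.0], 0.67), ([298.0, 194.0], 0.63)]
{'fx': 494.978, 'fy': 494.978, 'cx': 255.382, 'cy': 201.146, 'k1': 0.029, 'T': [[0.887, 0.271, -0.374, 1.164], [0.462, -0.534, 0.709, -1.259], [-0.008, -0.801, -0.598, 1.156], [0.0, 0.0, 0.0, 1.0]]}
top canister [([292.0, 204.0], 0.54)]
top lid_center [([303.0, 189.0], 0.81), ([252.0, 142.0], 0.38)]
top bail_bar [([309.0, 212.0], 0.55), ([305.0, 189.0], 0.22)]
top bail_hinge [([305.0, 189.0], 0.83)]
top dish [([127.0, 265.0], 0.9), ([308.0, 256.0], 0.87), ([201.0, 190.0], 0.8)]
{'fx': 441.145, 'fy': 441.145, 'cx': 252.836, 'cy': 197.326, 'k1': -0.086, 'T': [[0.012, -0.984, 0.177, 0.244], [-1.0, -0.017, -0.022, 0.018], [0.024, -0.177, -0.984, 1.731], [0.0, 0.0, 0.0, 1.0]]}
{'fx': 332.721, 'fy': 332.721, 'cx': 250.961, 'cy': 183.954, 'k1': -0.1, 'T_tool_cam': [[0.0, -0.96, -0.278, 0.074], [1.0, 0.0, 0.001, -0.0], [-0.001, -0.278, 0.96, -0.148], [0.0, 0.0, 0.0, 1.0]]}
{'time_s': 0.6, 'joints': array([-5.94684890e+01,  2.05443792e+01,  6.79603236e-01, -1.93293672e-03,
       -7.01366912e+01, -1.65065382e+01]), 'qd': array([ 0.02484789,  0.07317695, -0.00597179,  0.12193944,  0.05788245,
       -0.00794763]), 'joint_torque': array([ 8.92060852e-04, -5.81990862e+01,  2.93179375e+01,  6.99975282e+00,
        1.23583584e-02, -1.58251379e-05]), 'tcp_pos': array([ 0.16355006, -0.65483096,  0.23455961]), 'eef_rot': array([ 1.79998077e+02,  1.32615876e-03, -1.65975684e+02]), 'contact_force': array([-0.37352595,  0.69792921,  0.52934031]), 'moment': array([0.00955099, 0.00199668, 0.0083579 ]), 'gripper_force': 0.0, 'gripper_width': 0.08779031640913579}
```

```bash
python3 - <<'E'
import cv2,numpy as np
a=cv2.imread("pics/scene0.png");b=cv2.imread("pics/top0.png")
cv2.imwrite("pics/both.png",np.hstack([cv2.resize(a[80:330,120:400],None,fx=1.42,fy=1.42,interpolation=3),cv2.resize(b[80:330,90:370],None,fx=1.42,fy=1.42,interpolation=3)]))
E
cat > h.py <<'E'
import numpy as np, cv2
from plant import telemetry, viewer, models
from scipy.spatial.transform import Rotation as Ro
def tool():
    s=telemetry.get_state(); T=np.eye(4)
    T[:3,:3]=Ro.from_euler('xyz',s['eef_rot'],degrees=True).as_matrix(); T[:3,3]=s['tcp_pos']; return T
def ray(cam,px,Tt=None):
    k=viewer.calibration(cam)
    K=np.array([[k['fx'],0,k['cx']],[0,k['fy'],k['cy']],[0,0,1]])
    u=cv2.undistortPoints(np.array([[px]],float),K,np.array([k['k1'],0,0,0,0]))[0,0]
    T=k['T'] if 'T' in k else Tt@k['T_tool_cam']
    T=np.asarray(T); d=T[:3,:3]@np.array([u[0],u[1],1]); return T[:3,3],d/np.linalg.norm(d)
def tri(rs):
    A=0;b=0
    for o,d in rs:
        P=np.eye(3)-np.outer(d,d);A=A+P;b=b+P@o
    x=np.linalg.solve(A,b); return x,[np.linalg.norm((np.eye(3)-np.outer(d,d))@(x-o)) for o,d in rs]
def onz(r,z): o,d=r; return o+d*(z-o[2])/d[2]
def proj(cam,p,Tt=None):
    k=viewer.calibration(cam); T=np.asarray(k['T']) if 'T' in k else Tt@k['T_tool_cam']
    q=np.linalg.inv(T)@np.r_[p,1]; u=q[:2]/q[2]; u=u*(1+k['k1']*(u@u)); return np.array([k['fx']*u[0]+k['cx'],k['fy']*u[1]+k['cy']])
E
python3 - <<'E'
from h import *
np.set_printoptions(precision=3,suppress=True)
for n,z in [((303,189),.15),((309,212),.145)]: print('top',onz(ray('top',n),z))
for n,z in [((245,230),.15),((220,228),.145)]: print('scene',onz(ray('scene',n),z))
for n in [(127,265),(308,256),(201,190)]: print('top dish',onz(ray('top',n),.03))
for n in [(262,147),(170,230),(298,194)]: print('sc dish',onz(ray('scene',n),.03))
print(tri([ray('top',(304,189)),ray('scene',(245,230))]),tri([ray('top',(309,212)),ray('scene',(220,228))]))
E
```

```text
top [ 0.563 -0.201  0.15 ]
top [ 0.479 -0.223  0.145]
scene [ 0.575 -0.216  0.15 ]
scene [ 0.497 -0.239  0.145]
top dish [0.28  0.458 0.03 ]
top dish [ 0.325 -0.235  0.03 ]
top dish [0.577 0.184 0.03 ]
sc dish [0.299 0.446 0.03 ]
sc dish [ 0.269 -0.212  0.03 ]
sc dish [0.585 0.191 0.03 ]
(array([ 0.567, -0.205,  0.138]), [np.float64(0.0014955056505129853), np.float64(0.0014955056505129626)]) (array([ 0.484, -0.224,  0.129]), [np.float64(0.002544334998206935), np.float64(0.002544334998206993)])
```

View pics/both.png

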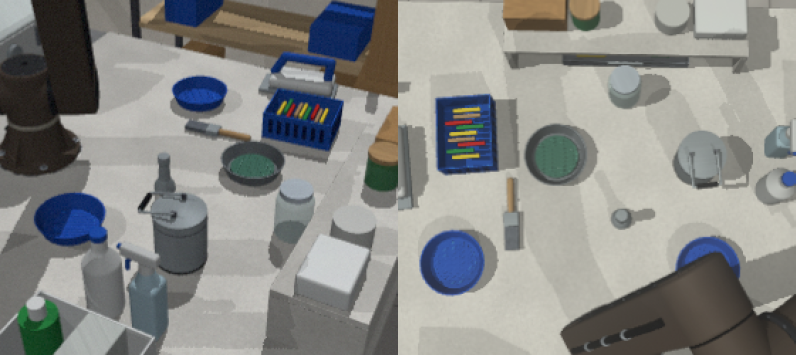

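Run:
```python
from h import *
np.set_printoptions(precision=3,suppress=True)
b=cv2.imread("pics/top0.png")
for c in ["scene","top"]: viewer.capture(c)
for t,h in [("spray",.11),("softener",.11),("nozzle",.056),("jar",.07),("brush",.02),("basket",.04)]:
    for c in ["scene","top"]:
        print(t,c,[(np.round(d["position"]).tolist(),round(d["p"],2),onz(ray(c,d["position"]),h)) for d in models.find_in(c,t)][:2])
T=tool(); print(T)
print(proj('top',(.584,.19,.02)))
a=cv2.imread("pics/scene0.png")
c1=cv2.resize(b[140:235,150:400],(800,304),interpolation=3); c2=cv2.resize(a[180:275,190:440],(800,290),interpolation=3)
cv2.imwrite("pics/crop1.png",np.vstack([c1,c2]))
```

```text
spray scene [([223.0, 285.0], 0.69, array([ 0.611, -0.419,  0.11 ]))]
spray top [([363.0, 181.0], 0.57, array([ 0.608, -0.435,  0.11 ]))]
softener scene [([192.0, 270.0], 0.84, array([ 0.501, -0.41 ,  0.11 ]))]
softener top []
nozzle scene [([237.0, 204.0], 0.85, array([ 0.423, -0.005,  0.056]))]
nozzle top [([249.0, 232.0], 0.44, array([ 0.414, -0.005,  0.056])), ([250.0, 142.0], 0.4, array([ 0.767, -0.005,  0.056]))]
jar scene [([326.0, 230.0], 0.93, array([ 0.774, -0.006,  0.07 ]))]
jar top [([250.0, 143.0], 0.93, array([ 0.761, -0.004,  0.07 ])), ([136.0, 171.0], 0.41, array([0.638, 0.436, 0.07 ]))]
brush scene [([270.0, 173.0], 0.69, array([0.418, 0.289, 0.02 ]))]
brush top [([171.0, 235.0], 0.68, array([0.399, 0.295, 0.02 ])), ([306.0, 187.0], 0.43, array([ 0.6 , -0.23,  0.02]))]
basket scene [([334.0, 163.0], 0.63, array([0.635, 0.451, 0.04 ])), ([271.0, 173.0], 0.16, array([0.431, 0.264, 0.04 ]))]
basket top [([138.0, 174.0], 0.89, array([0.633, 0.435, 0.04 ])), ([251.0, 232.0], 0.56, array([ 0.412, -0.012,  0.04 ]))]
[[-0.97  -0.242  0.     0.164]
 [-0.242  0.97  -0.    -0.655]
 [-0.    -0.    -1.     0.235]
 [ 0.     0.     0.     1.   ]]
[199.861 188.667]
```

View pics/crop1.png

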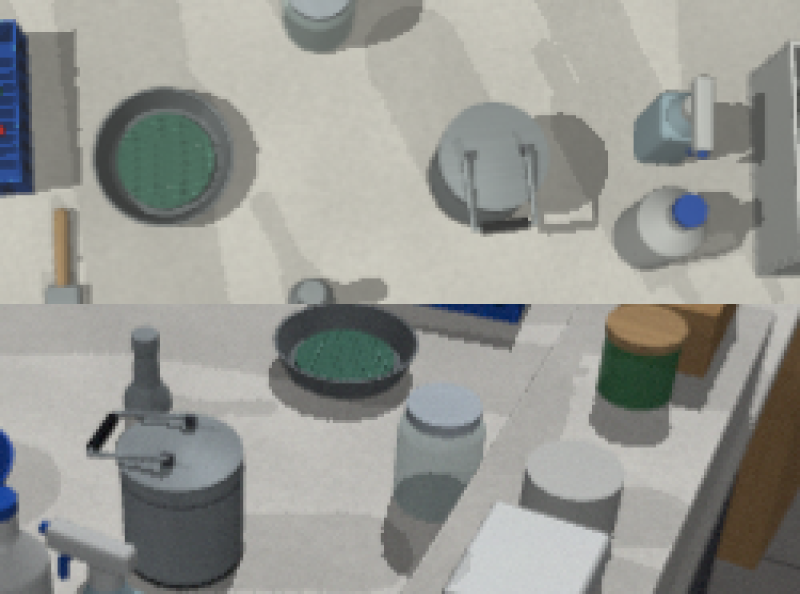

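Grey dish with the green mat at top (201,190) / scene (298,194) is the target; the others at top (127,265) and (308,256) are blue. The crop confirms it. The folded handle lies towards the robot at top (309,212). The jaws are already nearly parallel to the hinge line, so I'll move above it for a close look.

```bash
R='{"grip":-1,"travel":[0,0,0],"spin":0}'; python3 -m handwheel '[{"grip":-1,"travel":[0,0,-1],"spin":0},{"grip":-1,"travel":[0,0,-1],"spin":0},{"grip":-1,"travel":[0,0,-1],"spin":0},{"grip":-1,"travel":[0,0,-1],"spin":0},{"grip":-1,"travel":[0,0,-1],"spin":0},{"grip":-1,"travel":[-1,0.9,0],"spin":0},{"grip":-1,"travel":[-1,0.9,0],"spin":0},{"grip":-1,"travel":[-1,0.9,0],"spin":0}]'
python3 -m handwheel '[{"grip":-1,"travel":[-1,0.9,0],"spin":0},{"grip":-1,"travel":[-1,0.9,0],"spin":0},{"grip":-1,"travel":[-1,0.9,0],"spin":0},{"grip":-1,"travel":[-1,0.9,0],"spin":0},{"grip":-1,"travel":[-1,0.9,0],"spin":0},{"grip":-1,"travel":[-1,0.9,0],"spin":0},{"grip":-1,"travel":[-1,0.9,0],"spin":0},{"grip":-1,"travel":[-1,0.9,0],"spin":0}]'
python3 -m handwheel '[{"grip":-1,"travel":[-1,0.9,0],"spin":0},{"grip":-1,"travel":[-1,0.9,0],"spin":0},{"grip":-1,"travel":[-1,0.9,0],"spin":0},{"grip":-1,"travel":[-0.4,0.1,0],"spin":0},{"grip":-1,"travel":[0,0,0],"spin":0},{"grip":-1,"travel":[0,0,0],"spin":0}]'
python3 - <<'E'
from h import *
np.set_printoptions(precision=4,suppress=True)
T=tool(); print(T[:3,3], telemetry.get_state()['eef_rot']); im=viewer.capture('wrist'); cv2.imwrite('pics/w1.png',cv2.resize(im[:,:,::-1],None,fx=1.5,fy=1.5,interpolation=3)); np.save('T1.npy',T); cv2.imwrite('pics/w1raw.png',im[:,:,::-1])
for t in ["lid_center","bail_bar","bail_hinge","canister"]:
    print(t,[(np.round(d["position"],1).tolist(),round(d["p"],2)) for d in models.find_in('wrist',t)][:3])
E
```

```text
time_s: 2.3
tcp_pos: [0.2204, -0.5704, 0.3596]
eef_rot: [-180.0, 0.0, -166.0]
contact_force: [0.5, -1.3, 0.6]
gripper_width: 0.088
gripper_force: 0.0
time_s: 3.3
tcp_pos: [0.3708, -0.3471, 0.3598]
eef_rot: [-180.0, 0.0, -166.0]
contact_force: [0.5, -0.3, 0.0]
gripper_width: 0.0876
gripper_force: 0.0
time_s: 4.05
tcp_pos: [0.4355, -0.2601, 0.3595]
eef_rot: [180.0, -0.0, -166.0]
contact_force: [0.1, -0.8, 0.0]
gripper_width: 0.0877
gripper_force: 0.0
[ 0.4355 -0.2601  0.3595] [ 179.9995   -0.0153 -166.0086]
lid_center [([269.0, 247.2], 0.94)]
bail_bar [([278.2, 211.0], 0.62)]
bail_hinge [([270.4, 247.7], 0.62)]
canister [([262.4, 215.4], 0.81)]
```

View pics/w1.png

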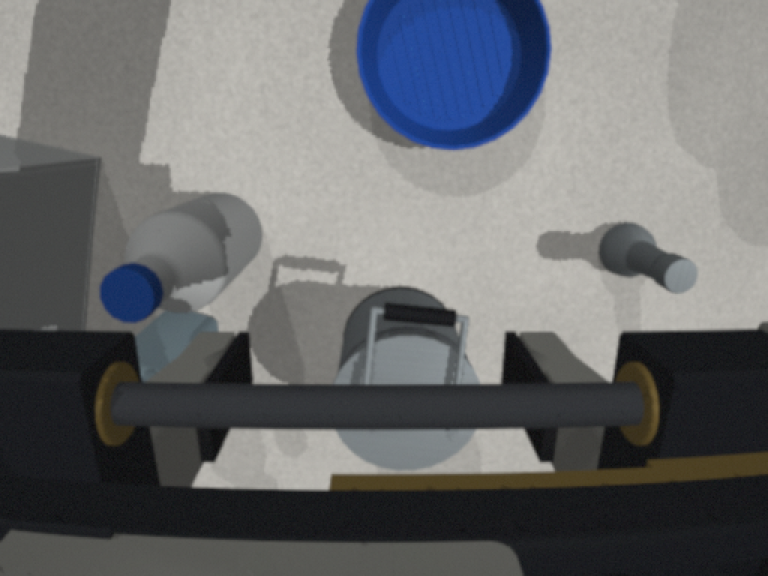

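The wrist picture shows the black sleeve at about (280,210) raw (ends (257,208) and (304,212)), with the lid's dome under the gripper rod. I'll take a second wrist view from another place and triangulate the sleeve.

```bash
python3 -m handwheel '[{"grip":-1,"travel":[1,1,0.8],"spin":0},{"grip":-1,"travel":[1,1,0.8],"spin":0},{"grip":-1,"travel":[0,1,0],"spin":0},{"grip":-1,"travel":[0,0,0],"spin":0},{"grip":-1,"travel":[0,0,0],"spin":0}]'
cat > sl.py <<'E'
from h import *
def sleeve(im,guess,r=45):
    g=im.max(2); x,y=map(int,guess); x0,y0=max(0,x-r),max(0,y-r//2)
    m=(g[y0:y+r//2,x0:x+r]<48).astype(np.uint8)
    n,l,s,c=cv2.connectedComponentsWithStats(m)
    b=min((i for i in range(1,n) if s[i,4]>60),key=lambda i:np.hypot(*(c[i]+[x0,y0]-guess)))
    p=np.argwhere(l==b)[:,::-1].astype(np.float32)
    (cx,cy),(w,h),a=cv2.minAreaRect(p)
    v=cv2.boxPoints(((cx,cy),(w,h),a)); 
    e=sorted([(v[0]+v[1])/2,(v[1]+v[2])/2,(v[2]+v[3])/2,(v[3]+v[0])/2],key=lambda q:-np.hypot(*(q-[cx,cy])))[:2]
    e=sorted([tuple(np.round(q+[x0,y0],1)) for q in e]); return (cx+x0,cy+y0),e,(w,h)
E
python3 - <<'E'
from sl import *
np.set_printoptions(precision=4,suppress=True)
T2=tool(); T1=np.load('T1.npy'); im2=viewer.capture('wrist'); im1=cv2.imread('pics/w1raw.png')
print(T2[:3,3])
g2=None
for t in ["lid_center","bail_bar","bail_hinge"]:
    d=models.find_in('wrist',t); print(t,[(np.round(q["position"],1).tolist(),round(q["p"],2)) for q in d][:3])
p=onz(ray('wrist',(280,210),T1),.145); g2=proj('wrist',p,T2); print(p,'guess',g2)
s1=sleeve(im1,np.array((280,210))); s2=sleeve(im2,g2); print(s1,s2)
print('bar',tri([ray('wrist',s1[0],T1),ray('wrist',s2[0],T2)]))
E=[tri([ray('wrist',a,T1),ray('wrist',b,T2)]) for a,b in zip(s1[1],s2[1])]; print(E)
d=E[1][0]-E[0][0]; print('len',np.linalg.norm(d),'heading',np.degrees(np.arctan2(d[1],d[0])))
cv2.imwrite('pics/w2.png',cv2.resize(im2[:,:,::-1],None,fx=1.5,fy=1.5,interpolation=3))
E
```

```text
time_s: 4.92
tcp_pos: [0.3695, -0.1992, 0.3199]
eef_rot: [-180.0, 0.0, -165.9]
contact_force: [0.2, -0.5, 0.2]
gripper_width: 0.0882
gripper_force: 0.0
[ 0.3695 -0.1992  0.3199]
lid_center [([202.6, 304.5], 0.88)]
bail_bar [([177.8, 302.4], 0.96)]
bail_hinge [([199.1, 303.4], 0.81)]
[ 0.4884 -0.2117  0.145 ] guess [213.2595 264.5989]
((279.2921371459961, 209.43258666992188), [(np.float64(256.3), np.float64(207.2)), (np.float64(302.3), np.float64(211.6))], (46.26683807373047, 11.140069007873535)) ((212.49484634399414, 258.38659858703613), [(np.float64(168.0), np.float64(257.8)), (np.float64(257.0), np.float64(259.0))], (89.01875305175781, 4.252955436706543))
bar (array([ 0.4912, -0.2121,  0.1305]), [np.float64(0.0024766400749767787), np.float64(0.0024766400749766026)])
[(array([ 0.4682, -0.2499,  0.1959]), [np.float64(0.007254865286125888), np.float64(0.007254865286125729)]), (array([ 0.5192, -0.1561,  0.0467]), [np.float64(0.005039992958796918), np.float64(0.00503999295879692)])]
len 0.1834307728072664 heading 61.456384588866996
```

View pics/w2.png

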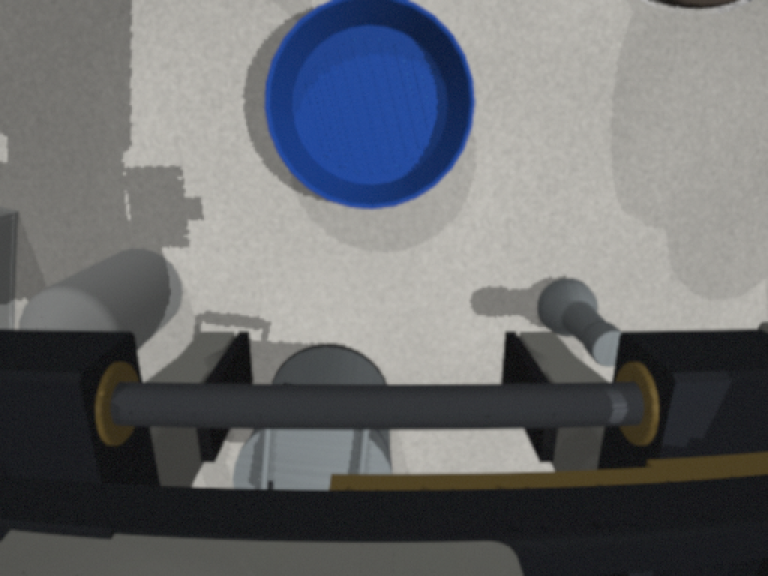

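The rod hides the bar here (only the canister's near side at (330,370) shows), so I'll go the other way, forward over the lid.

```bash
python3 -m handwheel '[{"grip":-1,"travel":[-1,-0.4,-0.4],"spin":0},{"grip":-1,"travel":[-1,-0.4,-0.4],"spin":0},{"grip":-1,"travel":[-1,-0.4,-0.4],"spin":0},{"grip":-1,"travel":[-1,-0.4,0],"spin":0},{"grip":-1,"travel":[-1,-0.4,0],"spin":0},{"grip":-1,"travel":[0,0,0],"spin":0},{"grip":-1,"travel":[0,0,0],"spin":0}]'
cat > m2.py <<'E'
from sl import *
np.set_printoptions(precision=4,suppress=True)
T2=tool(); T1=np.load('T1.npy'); im2=viewer.capture('wrist'); im1=cv2.imread('pics/w1raw.png')
cv2.imwrite('pics/w3raw.png',im2[:,:,::-1]); np.save('T3.npy',T2)
for t in ["lid_center","bail_bar","bail_hinge"]:
    d=models.find_in('wrist',t); print(t,[(np.round(q["position"],1).tolist(),round(q["p"],2)) for q in d][:3])
g2=proj('wrist',onz(ray('wrist',(279.5,209.5),T1),.145),T2); print('guess',g2)
s1=sleeve(im1,np.array((280,210))); s2=sleeve(im2,g2); print(s1,s2)
print('bar',tri([ray('wrist',s1[0],T1),ray('wrist',s2[0],T2)]))
E=[tri([ray('wrist',a,T1),ray('wrist',b,T2)]) for a,b in zip(s1[1],s2[1])]; print(E)
d=E[1][0]-E[0][0]; print('len',np.linalg.norm(d),'heading',np.degrees(np.arctan2(d[1],d[0])))
for T,s in ((T1,s1),(T2,s2)):
    a,b=[onz(ray('wrist',e,T),.147) for e in s[1]]; d=b-a; print('at z .147: mid',(a+b)/2,'len',np.linalg.norm(d),'heading',np.degrees(np.arctan2(d[1],d[0])))
cv2.imwrite('pics/w3.png',cv2.resize(im2[:,:,::-1],None,fx=1.5,fy=1.5,interpolation=3))
E
python3 m2.py
```

```text
time_s: 6.0
tcp_pos: [0.5023, -0.2174, 0.349]
eef_rot: [180.0, -0.1, -166.0]
contact_force: [-1.1, -0.3, -0.3]
gripper_width: 0.0877
gripper_force: 0.0
lid_center [([248.6, 209.0], 0.81)]
bail_bar [([256.3, 152.5], 0.76)]
bail_hinge []
guess [258.2792 147.0998]
((279.2921371459961, 209.43258666992188), [(np.float64(256.3), np.float64(207.2)), (np.float64(302.3), np.float64(211.6))], (46.26683807373047, 11.140069007873535)) ((257.9726028442383, 147.76027297973633), [(np.float64(232.9), np.float64(145.1)), (np.float64(283.1), np.float64(150.4))], (50.458065032958984, 11.044244766235352))
bar (array([ 0.4892, -0.2122,  0.1416]), [np.float64(0.0001677781817668601), np.float64(0.00016777818176686978)])
[(array([ 0.4928, -0.2391,  0.1421]), [np.float64(0.00017483585546422423), np.float64(0.00017483585546422564)]), (array([ 0.4855, -0.185 ,  0.1412]), [np.float64(0.0001691510282838043), np.float64(0.00016915102828384598)])]
len 0.054660498978640795 heading 97.76462590356313
at z .147: mid [ 0.4872 -0.2129  0.147 ] len 0.05372823232650326 heading 98.11347252491986
at z .147: mid [ 0.4884 -0.2126  0.147 ] len 0.05379277752642392 heading 97.94498818924895
```

View pics/w3.png

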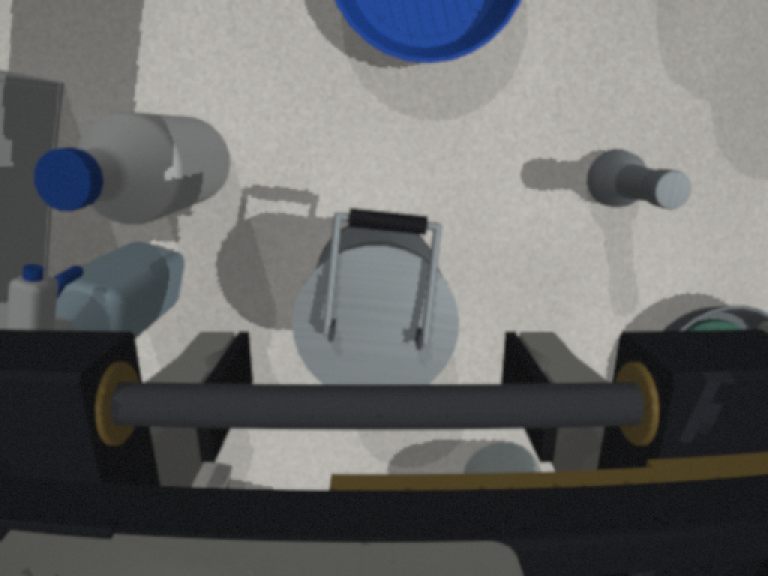

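The sleeve measures at (0.4885, -0.212, 0.142), length 55 mm, heading 98° — matching its given 145 mm height and 56 mm length. The hinge is then at about (0.570, -0.201).

The tool can't lean, since it only spins about its own z. The loop is 78 mm wide and the jaws open to 88 mm, so I'll pinch the loop across its width from above and carry it up its arc.

```bash
python3 -m handwheel '[{"grip":-1,"travel":[0.26,0.14,0.5],"spin":0.6},{"grip":-1,"travel":[0.26,0.14,1],"spin":0.62},{"grip":-1,"travel":[0,0,1],"spin":0},{"grip":-1,"travel":[0,0,1],"spin":0},{"grip":-1,"travel":[0,0,1],"spin":0},{"grip":-1,"travel":[0,0,1],"spin":0},{"grip":-1,"travel":[0,0,0.5],"spin":0},{"grip":-1,"travel":[0,0,0],"spin":0}]' 5
python3 - <<'E'
from h import *
np.set_printoptions(precision=4,suppress=True)
T=tool(); b=np.array([.4885,-.2124,.133]); s=telemetry.get_state(); print(T[:3,3],s['eef_rot'],s['contact_force'])
print('tool delta/0.025', T[:3,:3].T@(b-T[:3,3])/.025, 'y heading',np.degrees(np.arctan2(T[1,1],T[0,1])))
E
```

```text
time_s: 7.2
tcp_pos: [0.488, -0.2132, 0.1994]
eef_rot: [180.0, -0.1, -172.1]
contact_force: [0.2, 0.1, 0.4]
gripper_width: 0.0873
gripper_force: 0.0
[ 0.488  -0.2132  0.1994] [ 179.995    -0.0504 -172.0727] [0.1971 0.1077 0.4476]
tool delta/0.025 [-0.0261  0.0269  2.6555] y heading 97.92729792979829
```

```bash
python3 -m handwheel '[{"grip":-1,"travel":[0,0.03,0.6],"spin":0},{"grip":-1,"travel":[0,0,0.6],"spin":0},{"grip":-1,"travel":[0,0,0.5],"spin":0},{"grip":-1,"travel":[0,0,0.5],"spin":0},{"grip":-1,"travel":[0,0,0.46],"spin":0},{"grip":-1,"travel":[0,0,0],"spin":0}]' 5
python3 -m handwheel '[{"grip":1,"travel":[0,0,0],"spin":0},{"grip":1,"travel":[0,0,0],"spin":0},{"grip":1,"travel":[0,0,0],"spin":0}]' 5
```

```text
time_s: 7.95
tcp_pos: [0.4877, -0.2123, 0.132]
eef_rot: [180.0, -0.1, -172.1]
contact_force: [0.4, -0.2, 0.1]
gripper_width: 0.0879
gripper_force: 0.0
time_s: 8.32
tcp_pos: [0.4887, -0.2124, 0.1335]
eef_rot: [-180.0, 0.1, -172.1]
contact_force: [0.2, -0.8, 0.3]
gripper_width: 0.0773
gripper_force: 5.0
```

Gripped at 77 mm, which matches the loop. Now carry it up the arc in half steps.

```bash
python3 -m handwheel '[{"grip":1,"travel":[0.04,0,-0.42],"spin":0},{"grip":1,"travel":[0.02,0,-0.42],"spin":0},{"grip":1,"travel":[-0.05,0,-0.41],"spin":0},{"grip":1,"travel":[-0.1,0,-0.41],"spin":0},{"grip":1,"travel":[-0.15,0,-0.39],"spin":0},{"grip":1,"travel":[-0.19,0,-0.37],"spin":0},{"grip":1,"travel":[-0.24,0,-0.34],"spin":0},{"grip":1,"travel":[-0.28,0,-0.32],"spin":0}]'
python3 - <<'E'
from h import *
np.set_printoptions(precision=3,suppress=True)
im=viewer.capture('scene'); cv2.imwrite('pics/s2.png',cv2.resize(im[160:300,170:350,::-1],None,fx=3,fy=3,interpolation=3)); s=telemetry.get_state(); print(s['tcp_pos'],s['contact_force'],s['gripper_width'])
E
```

```text
time_s: 9.32
tcp_pos: [0.5123, -0.209, 0.2105]
eef_rot: [180.0, -0.0, -172.1]
contact_force: [1.4, -0.2, -2.0]
gripper_width: 0.0773
gripper_force: 5.0
[ 0.514 -0.209  0.211] [0.656 0.57  2.485] 0.07749683376227554
```

View pics/s2.png

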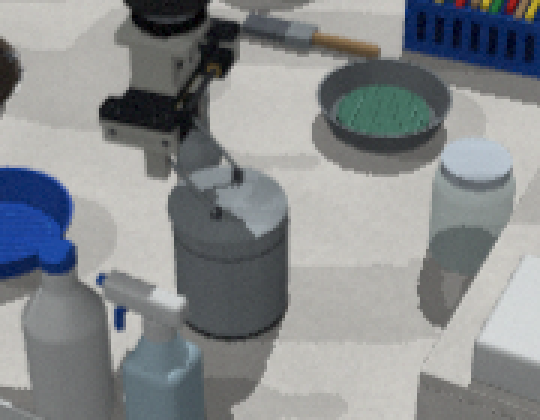

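The handle rises with the fingers (wires from the finger at (160,165) to the hinges at (215,212) and (238,175)) and the lid stays seated. Continuing past upright.

```bash
python3 -m handwheel '[{"grip":1,"travel":[-0.31,0,-0.28],"spin":0},{"grip":1,"travel":[-0.34,0,-0.23],"spin":0},{"grip":1,"travel":[-0.37,0,-0.18],"spin":0},{"grip":1,"travel":[-0.4,0,-0.13],"spin":0},{"grip":1,"travel":[-0.41,0,-0.08],"spin":0},{"grip":1,"travel":[-0.42,0,-0.03],"spin":0},{"grip":1,"travel":[-0.3,0,0.01],"spin":0},{"grip":1,"travel":[-0.3,0,0.04],"spin":0}]'
python3 - <<'E'
from h import *
np.set_printoptions(precision=3,suppress=True)
im=viewer.capture('scene'); cv2.imwrite('pics/s3.png',cv2.resize(im[160:300,170:350,::-1],None,fx=3,fy=3,interpolation=3)); s=telemetry.get_state(); print(s['tcp_pos'],s['contact_force'],s['gripper_width'])
E
```

```text
time_s: 10.38
tcp_pos: [0.5827, -0.1992, 0.2318]
eef_rot: [180.0, -0.0, -172.1]
contact_force: [-0.2, -0.4, -0.9]
gripper_width: 0.0774
gripper_force: 5.0
[ 0.583 -0.199  0.232] [-1.062  0.375 -0.756] 0.07752659440955592
```

View pics/s3.png

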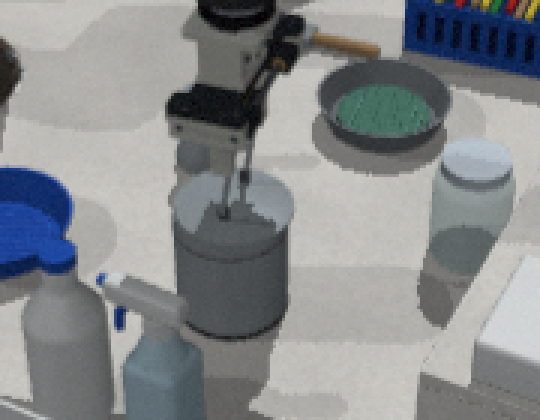

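The handle stands just past upright between the jaws (wires at (225,185) and (247,150)), with the lid seated. I'll open to let it rest on its stop, then check it.

```bash
python3 -m handwheel '[{"grip":-1,"travel":[0,0,0],"spin":0},{"grip":-1,"travel":[0,0,0],"spin":0},{"grip":-1,"travel":[0,0,0],"spin":0},{"grip":-1,"travel":[-0.05,0,0],"spin":0},{"grip":-1,"travel":[0,0,0],"spin":0},{"grip":-1,"travel":[0,0,0],"spin":0}]'
python3 - <<'E'
from h import *
np.set_printoptions(precision=3,suppress=True)
a=viewer.capture('scene')[170:270,180:300,::-1]; b=viewer.capture('wrist')[:,:,::-1]
cv2.imwrite('pics/s4.png',np.hstack([cv2.resize(a,(400,333),interpolation=3),cv2.resize(b,(400,333))])); s=telemetry.get_state(); print(s['tcp_pos'],s['contact_force'],s['gripper_width'])
E
```

```text
time_s: 11.18
tcp_pos: [0.5836, -0.1991, 0.2321]
eef_rot: [-180.0, -0.0, -172.1]
contact_force: [-0.2, 0.2, -0.6]
gripper_width: 0.0873
gripper_force: 0.0
[ 0.584 -0.199  0.232] [-0.617 -0.335  0.01 ] 0.08776742155803013
```

View pics/s4.png

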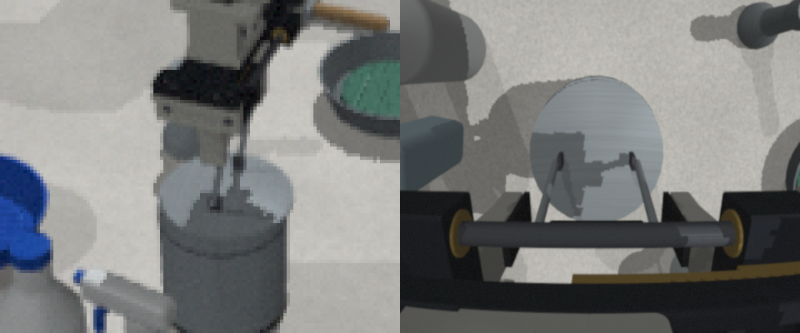

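The handle stays up by itself with the jaws open (opening 88 mm), its bar between the fingers and the lid seated. I'll regrip more firmly and lift slowly, and measure the dish from its green mat.

```bash
python3 -m handwheel '[{"grip":1,"travel":[0,0,0],"spin":0},{"grip":1,"travel":[0,0,0],"spin":0},{"grip":1,"travel":[0,0,0],"spin":0},{"grip":1,"travel":[0,0,-0.1],"spin":0},{"grip":1,"travel":[0,0,-0.2],"spin":0},{"grip":1,"travel":[0,0,-0.3],"spin":0},{"grip":1,"travel":[0,0,-0.3],"spin":0},{"grip":1,"travel":[0,0,-0.3],"spin":0}]' 30
python3 - <<'E'
from h import *
np.set_printoptions(precision=4,suppress=True)
R=[]
for c,g in (('top',(201,190)),('scene',(298,194))):
    im=viewer.capture(c); hsv=cv2.cvtColor(im,cv2.COLOR_RGB2HSV)
    m=cv2.inRange(hsv,(60,60,30),(95,255,255)); n,l,s,ce=cv2.connectedComponentsWithStats(m)
    i=min((i for i in range(1,n) if s[i,4]>150),key=lambda i:np.hypot(*(ce[i]-g))); 
    k=cv2.convexHull(np.argwhere(l==i)[:,::-1].astype(np.float32)); e=cv2.fitEllipse(k); print(c,e,s[i])
    R.append(ray(c,e[0])); print(onz(R[-1],.015))
print(tri(R))
E
```

```text
time_s: 12.28
tcp_pos: [0.5837, -0.1991, 0.2628]
eef_rot: [-180.0, 0.0, -172.1]
contact_force: [-0.7, -0.7, -2.7]
gripper_width: 0.0765
gripper_force: 30.0
top ((201.28993225097656, 189.76763916015625), (28.925052642822266, 29.65934944152832), 74.24813079833984) [187 176  30  29 686]
[0.5806 0.1847 0.015 ]
scene ((297.2891845703125, 196.4845428466797), (16.862808227539062, 31.47622299194336), 92.6806411743164) [282 188  31  17 411]
[0.5815 0.1939 0.015 ]
(array([0.582 , 0.1856, 0.0199]), [np.float64(0.0026746536945022855), np.float64(0.002674653694502294)])
```

Lid's weight (2.7 N) is on the wrist. Dish centre is at (0.581, 0.186), mat triangulated at about 20 mm. Carry across.

```bash
python3 -m handwheel '[{"grip":1,"travel":[0,0,-0.5],"spin":0},{"grip":1,"travel":[0,0,-0.6],"spin":0},{"grip":1,"travel":[0,0,-0.4],"spin":0},{"grip":1,"travel":[-0.05,0.3,0],"spin":0},{"grip":1,"travel":[-0.1,0.6,0],"spin":0},{"grip":1,"travel":[-0.14,0.8,0],"spin":0},{"grip":1,"travel":[-0.14,0.8,0],"spin":0},{"grip":1,"travel":[-0.14,0.8,0],"spin":0}]' 30
python3 -m handwheel '[{"grip":1,"travel":[-0.14,0.8,0],"spin":0},{"grip":1,"travel":[-0.14,0.8,0],"spin":0},{"grip":1,"travel":[-0.14,0.8,0],"spin":0},{"grip":1,"travel":[-0.14,0.8,0],"spin":0},{"grip":1,"travel":[-0.14,0.8,0],"spin":0},{"grip":1,"travel":[-0.14,0.8,0],"spin":0},{"grip":1,"travel":[-0.14,0.8,0],"spin":0},{"grip":1,"travel":[-0.14,0.8,0],"spin":0}]' 30
python3 -m handwheel '[{"grip":1,"travel":[-0.14,0.8,0],"spin":0},{"grip":1,"travel":[-0.14,0.8,0],"spin":0},{"grip":1,"travel":[-0.14,0.8,0],"spin":0},{"grip":1,"travel":[-0.14,0.8,0],"spin":0},{"grip":1,"travel":[-0.14,0.8,0],"spin":0},{"grip":1,"travel":[-0.12,0.7,0],"spin":0},{"grip":1,"travel":[-0.08,0.5,0],"spin":0},{"grip":1,"travel":[-0.05,0.36,0],"spin":0}]' 30
python3 -m handwheel '[{"grip":1,"travel":[0,0,0.5],"spin":0},{"grip":1,"travel":[0,0,1],"spin":0},{"grip":1,"travel":[0,0,1],"spin":0},{"grip":1,"travel":[0,0,1],"spin":0},{"grip":1,"travel":[0,0,0.6],"spin":0},{"grip":1,"travel":[0,0,0.3],"spin":0},{"grip":1,"travel":[0,0,0],"spin":0},{"grip":1,"travel":[0,0,0],"spin":0}]' 30
python3 - <<'E'
from h import *
np.set_printoptions(precision=4,suppress=True)
T=tool(); s=telemetry.get_state(); print(T[:3,3],s['contact_force'],s['moment'])
c=T[:3,3]-.0138*np.array([.99,.138,0]); zl=T[2,3]-.092; print('pred lid',c[:2],zl)
ims=[]
for cam in ('top','scene','wrist'):
    im=viewer.capture(cam); 
    print(cam,[(np.round(q["position"],1).tolist(),round(q["p"],2),onz(ray(cam,q['position'],T),zl+.008)) for q in models.find_in(cam,'lid_center')][:3])
    im=im[:,:,::-1]
    if cam=='top': im=im[140:240,140:273]
    if cam=='scene': im=im[120:230,230:377]
    ims.append(cv2.resize(im,(400,300),interpolation=3))
cv2.imwrite('pics/p5.png',np.vstack([np.hstack(ims[:2]),np.hstack([ims[2],ims[2]*0])]))
E
```

```text
time_s: 13.38
tcp_pos: [0.5863, -0.1136, 0.2994]
eef_rot: [180.0, -0.0, -172.0]
contact_force: [0.4, -0.4, -2.2]
gripper_width: 0.077
gripper_force: 30.0
time_s: 14.38
tcp_pos: [0.5921, 0.0482, 0.2996]
eef_rot: [-180.0, -0.0, -172.1]
contact_force: [0.1, 0.3, -2.6]
gripper_width: 0.0766
gripper_force: 30.0
time_s: 15.38
tcp_pos: [0.5964, 0.1886, 0.2995]
eef_rot: [-180.0, -0.0, -172.1]
contact_force: [0.6, -1.3, -2.5]
gripper_width: 0.0767
gripper_force: 30.0
time_s: 16.38
tcp_pos: [0.5969, 0.1881, 0.1905]
eef_rot: [180.0, 0.1, -172.1]
contact_force: [-0.3, 0.3, -2.3]
gripper_width: 0.077
gripper_force: 30.0
[0.5969 0.1881 0.1905] [-0.2511  0.3357 -2.3185] [ 0.0618 -0.0653 -0.0044]
pred lid [0.5832 0.1861] 0.09848671555050723
top [([201.3, 187.6], 0.78, array([0.571 , 0.1761, 0.1065])), ([251.3, 142.9], 0.64, array([ 0.749 , -0.0093,  0.1065]))]
scene [([301.4, 182.0], 0.59, array([0.6051, 0.1683, 0.1065]))]
wrist [([249.7, 175.9], 0.65, array([0.5849, 0.1859, 0.1065]))]
```

View pics/p5.png

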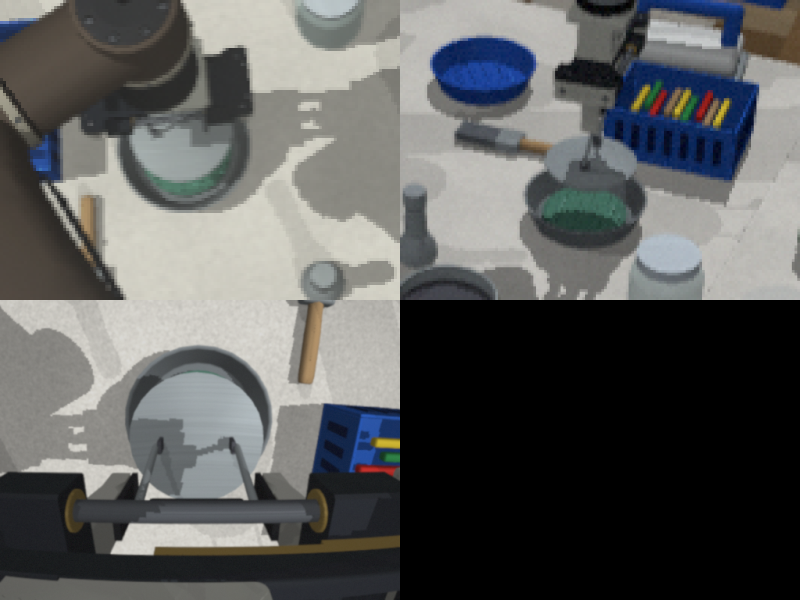

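In the wrist view the lid hangs level over the grey dish: lid x 130–265, dish 125–271, both centred at 198. I'll check the fore-aft fit by projecting the rims.

```bash
python3 - <<'E'
from h import *
np.set_printoptions(precision=4,suppress=True)
T=tool(); ax=T[:3,0]; im=viewer.capture('wrist')
print('obs dish near edge ~ (253,60), lid near edge ~ (253,92)')
print('dish',proj('wrist',np.array([.582,.186,.04])+.088*ax,T),'lid',proj('wrist',np.array([.583,.186,.1005])+.064*ax,T))
print('obs->world dish c',onz(ray('wrist',(253,60),T),.04)-.088*ax,'lid c',onz(ray('wrist',(253,92),T),.1005)-.064*ax)
print('dish sides', onz(ray('wrist',(125/.78,155),T),.04),onz(ray('wrist',(271/.78,155),T),.04))
E
python3 -m handwheel '[{"grip":1,"travel":[0,0,0.3],"spin":0},{"grip":1,"travel":[0,0,0.5],"spin":0},{"grip":1,"travel":[0,0,0.6],"spin":0},{"grip":1,"travel":[0,0,0.5],"spin":0},{"grip":1,"travel":[0,0,0.2],"spin":0},{"grip":1,"travel":[0,0,0],"spin":0},{"grip":1,"travel":[0,0,0],"spin":0}]' 30
```

```text
obs dish near edge ~ (253,60), lid near edge ~ (253,92)
dish [250.4518  53.3916] lid [250.2645  82.2364]
obs->world dish c [0.5871 0.1889 0.04  ] lid c [0.5893 0.1888 0.1005]
dish sides [0.5933 0.104  0.04  ] [0.5696 0.2743 0.04  ]
time_s: 17.6
tcp_pos: [0.5967, 0.188, 0.1376]
eef_rot: [180.0, 0.0, -172.1]
contact_force: [-0.0, -0.1, -2.5]
gripper_width: 0.077
gripper_force: 30.0
```

```bash
python3 -m handwheel '[{"grip":1,"travel":[0,0,0.1],"spin":0},{"grip":1,"travel":[0,0,0.1],"spin":0},{"grip":1,"travel":[0,0,0.06],"spin":0},{"grip":1,"travel":[0,0,0.06],"spin":0},{"grip":1,"travel":[0,0,0],"spin":0}]' | egrep 'tcp|force'
for i in 1 2 3; do python3 - <<'E'
import sys
from plant import telemetry
print(telemetry.get_state()['contact_force'].round(2))
E
done
```

```text
tcp_pos: [0.5963, 0.1878, 0.1289]
contact_force: [0.6, 0.0, -3.1]
gripper_force: 30.0
[ 0.58  0.04 -3.06]
[ 0.58  0.04 -3.06]
[ 0.58  0.04 -3.06]
```

```bash
python3 -m handwheel '[{"grip":1,"travel":[0,0,0.04],"spin":0},{"grip":1,"travel":[0,0,0.04],"spin":0},{"grip":1,"travel":[0,0,0],"spin":0}]' | egrep 'tcp|force'
```

```text
tcp_pos: [0.5963, 0.1878, 0.127]
contact_force: [0.2, -0.5, -2.3]
gripper_force: 30.0
```

```bash
python3 -m handwheel '[{"grip":1,"travel":[0,0,0.04],"spin":0},{"grip":1,"travel":[0,0,0.04],"spin":0},{"grip":1,"travel":[0,0,0],"spin":0}]' | egrep 'tcp|force'
```

```text
tcp_pos: [0.5963, 0.1878, 0.125]
contact_force: [0.2, -0.2, -1.8]
gripper_force: 30.0
```

```bash
python3 -m handwheel '[{"grip":1,"travel":[0,0,0.04],"spin":0},{"grip":1,"travel":[0,0,0.02],"spin":0},{"grip":1,"travel":[0,0,0],"spin":0}]' | egrep 'tcp|force'
```

```text
tcp_pos: [0.5963, 0.1878, 0.1235]
contact_force: [1.3, 0.3, -2.9]
gripper_force: 30.0
```

```bash
python3 -m handwheel '[{"grip":1,"travel":[0,0,0.04],"spin":0},{"grip":1,"travel":[0,0,0.02],"spin":0},{"grip":1,"travel":[0,0,0],"spin":0}]' | egrep 'tcp|force'
```

```text
tcp_pos: [0.5963, 0.1878, 0.122]
contact_force: [0.4, -0.6, -2.3]
gripper_force: 30.0
```

```bash
python3 -m handwheel '[{"grip":1,"travel":[0,0,0.04],"spin":0},{"grip":1,"travel":[0,0,0.02],"spin":0},{"grip":1,"travel":[0,0,0],"spin":0}]' | egrep 'tcp|force'
```

```text
tcp_pos: [0.5963, 0.1878, 0.1205]
contact_force: [-0.1, 0.5, -2.5]
gripper_force: 30.0
```

```bash
python3 -m handwheel '[{"grip":1,"travel":[0,0,0.04],"spin":0},{"grip":1,"travel":[0,0,0.02],"spin":0},{"grip":1,"travel":[0,0,0],"spin":0}]' | egrep 'tcp|force'
```

```text
tcp_pos: [0.5963, 0.1878, 0.119]
contact_force: [-0.1, -0.0, -2.9]
gripper_force: 30.0
```

```bash
python3 -m handwheel '[{"grip":1,"travel":[0,0,0.04],"spin":0},{"grip":1,"travel":[0,0,0.02],"spin":0},{"grip":1,"travel":[0,0,0],"spin":0}]' | egrep 'tcp|force'
```

```text
tcp_pos: [0.597, 0.1879, 0.1187]
contact_force: [-0.5, -0.2, 4.3]
gripper_force: 30.0
```

Contact with the mat: the wrist force swung from -2.9 to +4.3 N. I'll ease off the press by under 1 mm, then open.

```bash
python3 -m handwheel '[{"grip":1,"travel":[0,0,-0.02],"spin":0},{"grip":1,"travel":[0,0,-0.008],"spin":0},{"grip":1,"travel":[0,0,0],"spin":0},{"grip":1,"travel":[0,0,0],"spin":0}]' | egrep 'tcp|force'
```

```text
tcp_pos: [0.5968, 0.1879, 0.1187]
contact_force: [-0.4, -0.5, 5.2]
gripper_force: 30.0
```

```bash
python3 -m handwheel '[{"grip":1,"travel":[0,0,-0.02],"spin":0},{"grip":1,"travel":[0,0,0],"spin":0},{"grip":1,"travel":[0,0,0],"spin":0}]' | egrep 'tcp|force'
```

```text
tcp_pos: [0.5965, 0.1879, 0.1187]
contact_force: [1.1, -0.7, 2.8]
gripper_force: 30.0
```

```bash
python3 -m handwheel '[{"grip":1,"travel":[0,0,-0.016],"spin":0},{"grip":1,"travel":[0,0,0],"spin":0},{"grip":1,"travel":[0,0,0],"spin":0}]' | egrep 'tcp|force'
```

```text
tcp_pos: [0.5962, 0.1878, 0.1189]
contact_force: [1.2, 0.5, -0.1]
gripper_force: 30.0
```

The wrist carries nothing now, so the lid rests on the mat. Release and rise straight up.

```bash
python3 -m handwheel '[{"grip":1,"travel":[0,0,0],"spin":0},{"grip":1,"travel":[0,0,0],"spin":0},{"grip":-1,"travel":[0,0,0],"spin":0},{"grip":-1,"travel":[0,0,0],"spin":0},{"grip":-1,"travel":[0,0,0],"spin":0},{"grip":-1,"travel":[0,0,0],"spin":0}]' 5 | egrep 'tcp|force|width'
python3 -m handwheel '[{"grip":-1,"travel":[0,0,-0.2],"spin":0},{"grip":-1,"travel":[0,0,-0.4],"spin":0},{"grip":-1,"travel":[0,0,-0.6],"spin":0},{"grip":-1,"travel":[0,0,-1],"spin":0},{"grip":-1,"travel":[0,0,-1],"spin":0},{"grip":-1,"travel":[0,0,-1],"spin":0},{"grip":-1,"travel":[0,0,-1],"spin":0},{"grip":-1,"travel":[0,0,-1],"spin":0}]' | egrep 'tcp|force|width'
python3 -m handwheel '[{"grip":-1,"travel":[0.5,-0.5,0],"spin":0},{"grip":-1,"travel":[1,-1,0],"spin":0},{"grip":-1,"travel":[1,-1,0],"spin":0},{"grip":-1,"travel":[1,-1,0],"spin":0},{"grip":-1,"travel":[1,-1,0],"spin":0},{"grip":-1,"travel":[0.5,-0.5,0],"spin":0},{"grip":-1,"travel":[0,0,0],"spin":0},{"grip":-1,"travel":[0,0,0],"spin":0}]' | egrep 'time|tcp|force|width'
python3 - <<'E'
from h import *
ims=[]
for cam in ('top','scene'):
    im=viewer.capture(cam)
    for t in ('lid_center','canister','dish','nozzle','jar','softener','spray'): print(cam,t,[(np.round(q["position"],1).tolist(),round(q["p"],2)) for q in models.find_in(cam,t)][:3])
    im=im[:,:,::-1]; im=im[120:270,140:340] if cam=='top' else im[130:280,180:380]
    ims.append(cv2.resize(im,(400,300),interpolation=3))
cv2.imwrite('pics/end.png',np.hstack(ims))
E
```

```text
tcp_pos: [0.5964, 0.1878, 0.1192]
contact_force: [-0.9, 1.0, -0.3]
gripper_width: 0.088
gripper_force: 0.0
tcp_pos: [0.5964, 0.1878, 0.2764]
contact_force: [-0.2, 0.0, 0.1]
gripper_width: 0.0878
gripper_force: 0.0
time_s: 24.85
tcp_pos: [0.4903, 0.0471, 0.2743]
contact_force: [0.5, 0.5, -0.9]
gripper_width: 0.0874
gripper_force: 0.0
top lid_center [([196.5, 172.9], 0.56)]
top canister [([302.1, 192.1], 0.92)]
top dish [([309.2, 269.9], 0.84), ([248.6, 232.9], 0.72), ([191.1, 171.6], 0.63)]
top nozzle [([249.7, 230.6], 0.57), ([354.8, 211.3], 0.47), ([362.6, 177.5], 0.26)]
top jar [([254.0, 142.5], 0.92)]
top softener [([356.0, 209.9], 0.56), ([304.1, 188.3], 0.34)]
top spray [([362.5, 180.5], 0.9)]
scene lid_center [([301.1, 193.8], 0.84)]
scene canister [([249.5, 245.2], 0.97)]
scene dish [([269.8, 150.3], 0.72), ([171.3, 231.6], 0.71), ([300.2, 203.3], 0.68)]
scene nozzle [([234.9, 204.5], 0.72), ([292.0, 182.1], 0.42)]
scene jar [([326.6, 227.6], 0.82), ([236.5, 207.3], 0.34)]
scene softener [([194.4, 276.3], 0.63)]
scene spray [([223.3, 286.0], 0.63)]
```

View pics/end.png

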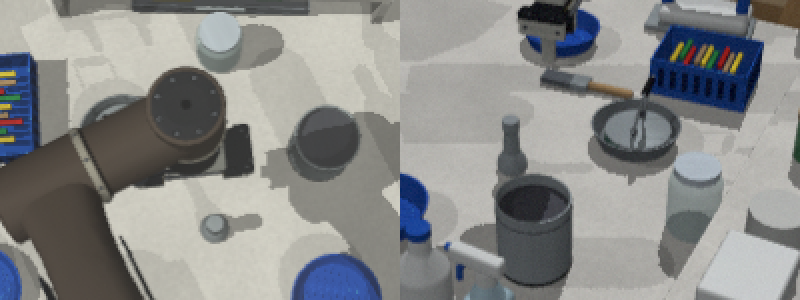

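The scene view shows the lid lying flat in the grey dish at (637,125) with its handle up, the canister open at (535,205), and all bystanders in place. The arm is clear.

```bash
python3 -c "
from plant import close_job
print(close_job())"
```

```text
the job is handed in; nothing more can be done
None
```

The job is handed in: the handle was tipped up and stayed up by itself, and the lid was lifted off and lies flat on the mat in the grey dish, released; the last pictures show the canister, dish and bystanders in place, but no verdict came back.

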